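Proof-pull a helmet strap anchor with the blue-gripped spring gauge

ROBOT

A 6-joint arm with a two-finger parallel gripper is mounted at the origin on the work surface. World frame = base frame: x ahead of the robot, y to its left, z up, the work surface at z = 0. Lengths are in m, angles in rad, forces in N, time in s.
With the tool pointing down it reaches from about 0.3 to 0.775 m from the base axis. Payload 14.6 kg.
Tool frame: the origin (TCP) lies at the very end of the fingers, on their centre line; the grasp point (between the pads) lies 19 mm behind it; x points along the fingers, z is the direction in which the jaws open and shut, and the axes are right-handed (so a half turn about x gives the same grasp; the last joint's range is limited). The gripper opens to 94 mm and grips with 3 to 60 N. Pads are 16 mm wide; open, the fingers measure 119 mm over their backs; the gripper's body (75 mm by 177 mm) begins 78 mm behind the grasp point.
Start: joints at [1.073, 0.3, 1.521, -0, 1.321, -0.067], TCP at [0.23, 0.5, 0.205] pointing down, gripper open.
Joint ranges: [-3.03, 3.03], [-0.79, 2.21], [0.23, 2.52], [-1.04, 4.18], [0, 3.07], [-2.55, 2.55]. Speed limits (rad/s): [2.22, 2.22, 2.57, 3.14, 3.14, 3.14].

INTERFACE

Orientations are given as [roll, pitch, yaw] about the fixed x, y, z axes, in that order (R = Rz(yaw) Ry(pitch) Rx(roll)).
In Python, from station import ctrl gives the robot as it stands. The module is installed in compiled form; this text tells all that it offers.
- The arm moves only by the tool servo_tool, never from a script. Its argument "motion" is one flat list of numbers, 4 for each row, row after row: the shift along the tool's x, y, z in mm, then the turn about the tool's x in degrees. In form: [dx, dy, dz, roll, dx, dy, dz, roll, ...]. A call has 1 to 20 rows; each row is the pose to reach, as a shift and turn from the pose commanded when the call began, along the tool's axes at that moment; what a row does not reach only later rows make up. A row lasts 1/8 s, in which the tool goes at most 62.5 mm and 10.7 degrees, less where a joint would pass 70% of its speed; a pose out of reach is approached as far as the arm can. A call with a gripper value outside its range is refused whole. "gripper" is the opening, from 0 (shut) to 1 (fully open), set as the call begins (left out, the last holds). The fingers move at their own pace and stop on an object; "force" is the grip in N (left out, the last holds). Time passes only in rows, so rows that repeat a pose let the fingers close. It gives the time, the measured TCP pose, the force and the opening at its end, in the units of the state.
- ctrl.get_obs(): the state, without advancing time (a new reading comes with each control period).
- ctrl.camera(name): name is "scene" or "top" or "wrist"; returns a dict with "color" (480x640x3 uint8, red, green, blue), "z_map" (480x640 float32, m along the optical axis (not along the pixel's ray), 0 where there is no reading), "fx", "fy", "cx", "cy" (pixels), "rvec" (rotation vector, rad) and "tvec" (3), from world to camera coordinates, as OpenCV has them. Camera axes: x right, y down, z forward; pixel columns grow to the right and rows downward; lengths in m; the calibration is good to about 2 mm. The wrist camera is an equidistant fisheye: a pixel r from the principal point sees the ray r / f radians off the axis. A picture is of the moment at which its call begins.
- ctrl.hand_in(): hands the job in, once; it reports no verdict.
The state is a dict: "time_s": time; "qpos": joint angles; "joint_vel": joint speeds; "tau": joint torques, N m; "ee_pos": TCP position; "eef_rot": TCP orientation; "force": force on the tool from outside, world axes, zero at the start; "moment": the same for the moment, N m; "grip_width": finger opening in m.
Only numpy, scipy, OpenCV 4.12 (cv2) and the standard library are available. Lean on these libraries where they do the work, as an engineer would, in place of code of your own. Each camera call takes 0.05 s, during which the arm holds its last target.

TASK

Proof-pull the helmet strap anchor that is clamped in the blue-gripped spring gauge: pull the blue grip out until its orange pointer stands level with the green marker on the scale, and hold it there for about two seconds. Then guide the grip slowly all the way back home, without letting it snap back, and let go. Leave the green marker where it is set, and leave the red-gripped gauge alone.

Things in the scene. Friction and masses are not known exactly. Their poses are not given: they have to be found in the camera images.
- blue_slide (a joint): How far the blue grip is pulled out, m: 0 = home at its stop, at most 0.12. A spring draws it home: 1 N at 0, 0.9 N more per 10 mm; let go when out, it snaps back. Fixed gauge: grey base 360 x 110 x 12 mm; away from the robot a dark spring housing (top 49 mm above the bench) and a clamp with a white shell sample (top 93 mm); two rods (top 26 mm) on which the slide comes out.
- blue_grip (a point): Middle of the blue upright grip plate, 14 mm thick along the pull, 60 mm wide, from 50 to 95 mm above the bench (this point: 73 mm); below it only a neck and the black slide block (top 33 mm). x points along the gauge to the housing (face 50 mm off when home); the grip pulls out along -x, to the robot's side of the bench; z up. The orange pointer bar, 37 mm up, sticks out 56 mm to +y at the same x.
- blue_mark (a point): Top of the green marker clip (10 mm along the pull, 20 mm across, top 33 mm above the bench) on the blue gauge's white scale, 45 mm to the +y side of the slide's centre line. Axes parallel to those of blue_grip. The pointer passes just above it; they are level when blue_grip and this point have the same place along x. It is set 60 to 105 mm out from the pointer's home.
- red_grip (a point): The same point on the red grip of the other gauge, which is of the same make and size but has a red grip and a yellow marker, and stands beside the blue one, on either side of it. It must stay home.

How it is judged:
By the outcome, as a careful person would: the job done as asked, in the order asked, and still so for the second after the job is handed in, with the robot touching nothing.
It also fails if it takes over 42 s, if anything falls off the work surface, if the arm or the gripper's body presses on something with over 40 N, if the wrist force passes 120 N, or if a joint passes its speed limit or range.

## Working session

There is one attempt and no reset: what is moved stays moved. The work goes in short steps, Python scripts to look and compute and a tool call to move; the robot and the scene stay as the last step left them, time stands still between calls to the robot, and variables do not carry over. Pictures are saved under pics/ and viewed, and the job is handed in when it is done.

Besides the shell and the picture viewer there is one more tool, called after "Call:" as name(argument=value, ...) on one line, values as JSON. servo_tool: Moves the arm, as the interface text tells. Its arguments: {"type":"object","properties":{"motion":{"type":"array","items":{"type":"number"}},"gripper":{"type":"number"},"force":{"type":"number"}},"required":["motion"]}

```bash
mkdir -p pics; cat > h.py <<'E'
import numpy as np, cv2
from station import ctrl
def grab(n):
    c=ctrl.camera(n); R=cv2.Rodrigues(np.array(c["rvec"],float))[0]; t=np.array(c["tvec"],float).ravel()
    return c,R,t
def depthpts(c,R,t,uv):
    u=uv[:,0];v=uv[:,1]; z=c["z_map"][v,u]
    P=np.stack([(u-c["cx"])/c["fx"]*z,(v-c["cy"])/c["fy"]*z,z],1)
    return (P-t)@R
def plane(c,R,t,u,v,h):
    d=R.T@np.array([(u-c["cx"])/c["fx"],(v-c["cy"])/c["fy"],1.]); o=-R.T@t
    return o+d*(h-o[2])/d[2]
E
python3 - <<'E'
from h import *
for n in("scene","top"):
    c,R,t=grab(n); cv2.imwrite(f"pics/{n}1.png",c["color"][:,:,::-1]); np.savez(f"{n}1.npz",**c); print(n,-R.T@t)
o=ctrl.get_obs(); print(o)
E
```

```text
scene [1.38978564 0.33718718 0.73636456]
top [4.68777966e-01 4.91401343e-05 1.03236417e+00]
{'time_s': 0.1, 'qpos': array([ 1.07340357e+00,  3.00380324e-01,  1.52152159e+00,  1.59452873e-05,
        1.32071582e+00, -6.65915489e-02]), 'joint_vel': array([ 0.00050396, -0.00167989, -0.00181486,  0.00131859,  0.00270386,
        0.00066381]), 'tau': array([-1.08309981e-03, -5.32653451e+01, -3.53278756e+01,  7.08542042e-02,
        2.35173589e-02, -2.73490951e-05]), 'ee_pos': array([0.22955896, 0.49953779, 0.20496129]), 'eef_rot': array([ 3.05993494,  1.56977113, -2.08325921]), 'force': array([-0.28586481, -0.32610104,  0.18929469]), 'moment': array([-0.00659651,  0.00339486,  0.04853507]), 'grip_width': 0.09418213310655839}
```

View pics/top1.png

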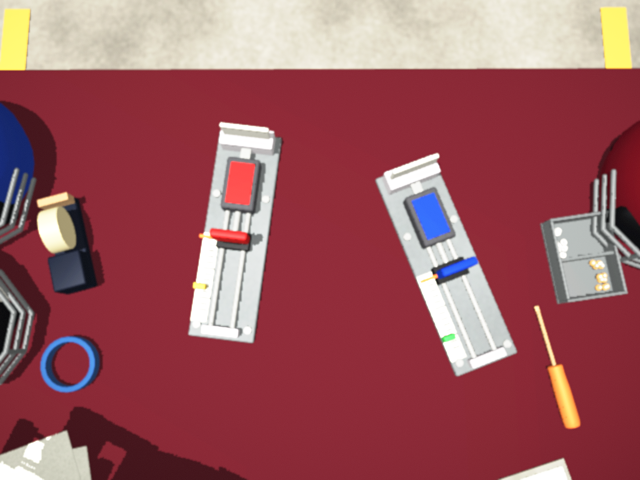

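View pics/scene1.png

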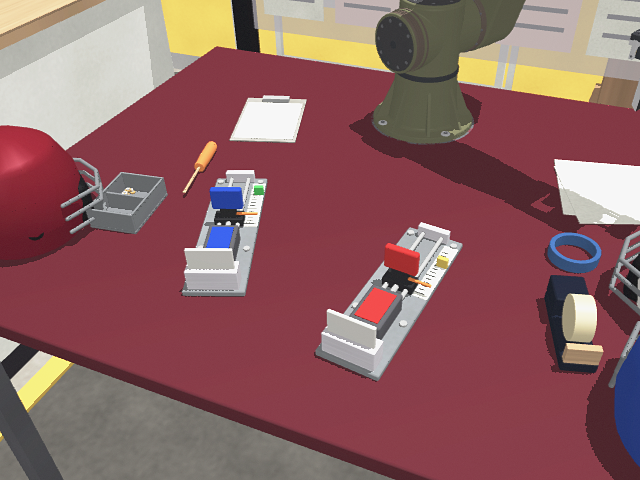

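The top view shows the blue grip at about (457,268), its pointer tip at (425,279) and the green marker at (447,338). The red gauge is to the left, with its grip at (230,237). Next I'll measure these.

```bash
cat > meas.py <<'E'
from h import *
import sys
def masks(c):
    hsv=cv2.cvtColor(c["color"],cv2.COLOR_RGB2HSV)
    H,S,V=[hsv[:,:,i].astype(int) for i in range(3)]
    return {"blue":(H>108)&(H<130)&(S>150)&(V>80),"green":(H>45)&(H<85)&(S>120)&(V>80),"orange":(H>8)&(H<22)&(S>150)&(V>150)}
if __name__=="__main__":
  for n in("top","scene"):
    c,R,t=grab(n); M=masks(c)
    for k,m in M.items():
        nn,l,st,ce=cv2.connectedComponentsWithStats(m.astype(np.uint8),connectivity=8)
        for i in range(1,nn):
            if st[i,4]<12: continue
            uv=np.argwhere(l==i)[:,::-1]; P=depthpts(c,R,t,uv)
            print(n,k,st[i,4],ce[i].round(1),"mean",P.mean(0).round(4),"zmin/max",P[:,2].min().round(3),P[:,2].max().round(3))
            if st[i,4]<2000:
              hs={"green":[.033],"orange":[.037],"blue":[.095,.073,.049]}[k]
              print("   rays",[plane(c,R,t,*ce[i],h)[:2].round(4).tolist() for h in hs], "rect",cv2.minAreaRect((P[:,:2]*1000).astype(np.float32)))
E
python3 meas.py; python3 - <<'E'
import sys; sys.path.insert(0,'.')
from h import *
# gauge axis: grey base minAreaRect and rods, top
c,R,t=grab("top")
v,u=np.mgrid[100:400,360:530]; uv=np.stack([u.ravel(),v.ravel()],1); P=depthpts(c,R,t,uv)
k=(P[:,2]>.007)&(P[:,2]<.12); 
m=np.zeros((480,640),np.uint8); m[uv[k][:,1],uv[k][:,0]]=1
n,l,st,ce=cv2.connectedComponentsWithStats(m); i=1+st[1:,4].argmax(); print(st[i])
s=(l==i)[uv[:,1],uv[:,0]]; b=s&(P[:,2]<.018)
r=cv2.minAreaRect((P[b][:,:2]*1000).astype(np.float32)); print(r, P[b][:,2].mean())
g=P[s&(P[:,2]>.08)]; print(len(g),[x.round(4) for x in g[:0]])
# grip top
s2=s&(P[:,2]>.085)&(P[:,0]<.47); print("griptop",P[s2].mean(0),cv2.minAreaRect((P[s2][:,:2]*1000).astype(np.float32)))
E
```

```text
top blue 2081 [ 13.1 152.6] mean [0.7612 0.4882 0.0916] zmin/max 0.012 1.032
top blue 1013 [430.5 215.8] mean [ 0.6641 -0.1907  0.0528] zmin/max 0.043 1.032
   rays [[0.6556, -0.1825], [0.66, -0.1868], [0.6647, -0.1915]] rect ((590.7781372070312, -95.31388854980469), (77.0030517578125, 299.9718322753906), 37.589542388916016)
top blue 383 [456.  267.3] mean [ 0.5744 -0.2207  0.0903] zmin/max 0.029 1.032
   rays [[0.5738, -0.2196], [0.5763, -0.2248], [0.579, -0.2304]] rect ((532.5862426757812, -123.51979064941406), (17.687061309814453, 277.57928466796875), 23.664955139160156)
top green 51 [447.9 337.2] mean [ 0.4664 -0.2167  0.0309] zmin/max 0.019 0.035
   rays [[0.4665, -0.2163]] rect ((466.42352294921875, -217.28904724121094), (6.2558441162109375, 17.40841293334961), 20.658170700073242)
top orange 25 [618.  68.] mean [ 1.266  -0.915  -0.6882] zmin/max -0.763 0.002
   rays [[0.93, -0.53]] rect ((1136.530029296875, -759.8531494140625), (44.62909698486328, 535.86669921875), 40.360103607177734)
top orange 25 [12. 70.] mean [ 9.464e-01  5.517e-01 -9.000e-04] zmin/max -0.004 0.003
   rays 
[... 1581 characters left out ...]
orange 55 [417.9 281.7] mean [0.6336 0.1716 0.0375] zmin/max 0.035 0.042
   rays [[0.6331, 0.1715]] rect ((633.6365356445312, 173.7344207763672), (40.1952018737793, 9.13115119934082), 82.07862854003906)
scene orange 148 [ 49.1 386.7] mean [ 0.6459 -0.9042 -0.7371] zmin/max -0.755 0.736
   rays [[1.0371, -0.252]] rect ((1029.96875, -334.81927490234375), (1516.4661865234375, 156.75814819335938), 55.93203353881836)
[  376   154   141   223 13680]
((589.33447265625, -220.10458374023438), (359.302490234375, 111.01377868652344), 20.838096618652344) 0.011586203983051187
622 []
griptop [nan nan nan] ((0.0, 0.0), (0.0, 0.0), 0.0)<stdin>:13: RuntimeWarning: Mean of empty slice.
  ret = um.true_divide(
```

```bash
cat > fr.py <<'E'
from h import *
from meas import masks
yaw=np.radians(20.84); ax=np.array([np.cos(yaw),np.sin(yaw)]); ay=np.array([-ax[1],ax[0]]); C=np.array([.5893,-.2201])
def loc(P): d=(P[:,:2]-C)*1000; return np.stack([d@ax,d@ay,P[:,2]*1000],1)
E
python3 - <<'E'
from fr import *
for n in("top","scene"):
    c,R,t=grab(n); M=masks(c)
    for k,m in M.items():
        uv=np.argwhere(m)[:,::-1]; L=loc(depthpts(c,R,t,uv))
        s=(abs(L[:,0])<170)&(abs(L[:,1])<60)&(L[:,2]<110)
        L=L[s]
        if k=="blue":
            for nm,q in(("gripAll",(L[:,0]<30)),("gripTop",(L[:,0]<30)&(L[:,2]>90)),("hous",L[:,0]>30)):
                x=L[q]
                if len(x):print(n,nm,len(x),x.mean(0).round(1),np.percentile(x,3,axis=0).round(1),np.percentile(x,97,axis=0).round(1))
        elif len(L): print(n,k,len(L),L.mean(0).round(1),np.percentile(L,3,axis=0).round(1),np.percentile(L,97,axis=0).round(1))
    # dark housing
    V=c["color"].max(2); uv=np.argwhere(V<110)[:,::-1]; L=loc(depthpts(c,R,t,uv)); L=L[(abs(L[:,0])<170)&(abs(L[:,1])<60)&(L[:,2]>44)&(L[:,2]<54)]
    print(n,"dark",len(L),np.percentile(L,[2,98],axis=0).round(1).tolist())
    # all grip-level pts
    uv=np.argwhere(c["z_map"]>0)[:,::-1]; L=loc(depthpts(c,R,t,uv)); L=L[(L[:,0]>-170)&(L[:,0]<60)&(abs(L[:,1])<60)&(L[:,2]>88)&(L[:,2]<102)]
    print(n,"high",len(L),np.percentile(L,[3,50,97],axis=0).round(1).tolist())
    if n=="top":
        crop=cv2.resize(c["color"][240:360,400:520,::-1],None,fx=5,fy=5,interpolation=cv2.INTER_NEAREST); cv2.imwrite("pics/crop1.png",crop)
E
```

```text
top gripAll 384 [-14.1   4.1  87.5] [-21.1 -25.7  32.1] [-5.4 29.3 96.8]
top gripTop 305 [-14.5   1.6  93.9] [-20.7 -26.   90.8] [-8.3 27.7 96.8]
top hous 1009 [80.7 -0.1 48.9] [ 48.2 -19.1  45.3] [113.8  18.8  52.4]
top green 51 [-113.6   46.8   30.6] [-116.9   37.9   21.2] [-110.7   54.6   35.7]
top orange 9 [-12.7  28.1  30.7] [-16.8  26.7  20. ] [-9.6 30.3 37.7]
top dark 50 [[35.9, -19.4, 44.0], [111.7, 28.1, 49.1]]
top high 337 [[-21.1, -26.9, 89.3], [-14.7, 1.0, 93.7], [-8.2, 28.2, 96.8]]
scene gripAll 679 [-7.7  1.5 76.7] [-15.5 -26.1  53.2] [-3.8 29.  95.7]
scene gripTop 164 [-10.2   1.9  93.7] [-17.2 -25.6  90.3] [-4.8 28.1 96.8]
scene hous 465 [78.3  0.6 49.4] [ 48.9 -18.5  46.9] [106.9  19.4  51.8]
scene green 83 [-110.1   46.    24.9] [-115.1   36.9   14.5] [-105.5   55.1   34.3]
scene orange 44 [-11.8  34.   37. ] [-14.9  17.2  34.7] [-9.7 53.8 39.8]
scene dark 78 [[-10.7, -25.3, 44.2], [104.9, 28.8, 50.9]]
scene high 202 [[-16.9, -25.5, 88.3], [-8.8, 2.1, 93.3], [-4.4, 29.2, 96.5]]
```

View pics/crop1.png

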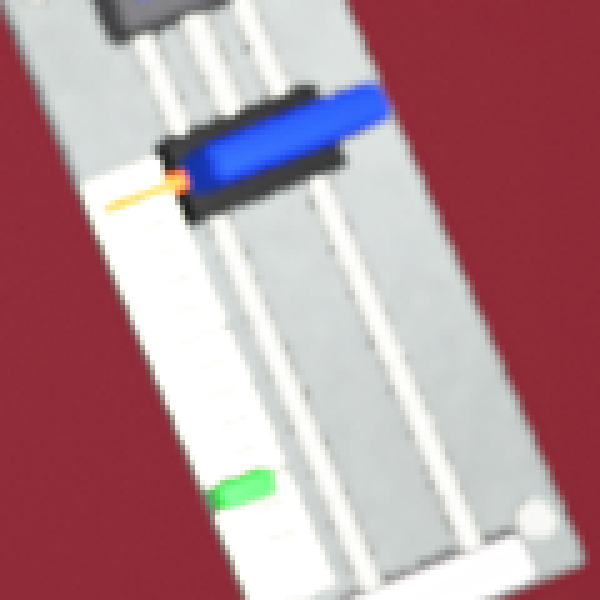

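Both cameras put the marker about 99 mm out from the pointer's home, which is inside the given 60 to 105 mm range. The grip is at about (0.577, -0.224). Next I'll work out the move in tool axes.

```bash
cat > mv.py <<'E'
from fr import *
from scipy.spatial.transform import Rotation as Ro
def tool():
    o=ctrl.get_obs(); return o,Ro.from_euler("xyz",o["eef_rot"]).as_matrix(),np.array(o["ee_pos"])
def to(target):
    o,T,p=tool(); print("pos",p.round(4),"loc",loc(p[None])[0].round(1),"q",np.array(o["qpos"]).round(3))
    print("T",T.round(3).tolist()); print("shift mm",((np.array(target)-p)@T*1000).round(1))
    for s in(1,-1):
        w=T.T@np.r_[s*ax,0]; print("roll deg",np.degrees(np.arctan2(-w[1],w[2])).round(2))
E
python3 -c "
from mv import *
to([.577,-.2237,.140])"
```

```text
pos [0.2297 0.4997 0.2053] loc [-80.  800.6 205.3] q [ 1.073  0.3    1.521 -0.     1.321 -0.067]
T [[-0.0, -0.909, 0.418], [-0.0, 0.418, 0.909], [-1.0, -0.0, -0.0]]
shift mm [  65.5 -617.7 -512.2]
roll deg 44.48
roll deg -135.52
```

Call:
servo_tool(motion=[0, -6, -5, 0.4, 0, -25, -20, 1.8, 0, -49, -41, 3.6, 0, -86, -72, 6.2, 0, -124, -102, 8.9, 0, -161, -133, 11.6, 0, -198, -164, 14.2, 0, -235, -195, 16.9, 0, -272, -225, 19.6, 0, -309, -256, 22.2, 0, -346, -287, 24.9, 0, -383, -318, 27.6, 0, -420, -348, 30.3, 0, -457, -379, 32.9, 0, -494, -410, 35.6, 0, -531, -440, 38.3, 0, -568, -471, 40.9, 0, -593, -492, 42.7, 0, -612, -507, 44, 0, -618, -512, 44.5], gripper=0.45, force=30)

```text
time_s: 2.85
ee_pos: [0.5772, -0.2247, 0.2051]
eef_rot: [2.507, 1.57, 2.869]
force: [-1.8, 0.5, -0.0]
grip_width: 0.0425
```

```bash
python3 - <<'E'
from mv import *
to([.577,-.2237,.055])
o=ctrl.get_obs(); print(o["time_s"],o["grip_width"],o["force"])
c,R,t=grab("wrist"); cv2.imwrite("pics/w1.png",c["color"][:,:,::-1]); print(c["fx"],c["cx"],c["cy"],R.round(3).tolist(),-R.T@t)
E
```

```text
pos [ 0.5772 -0.2247  0.2051] loc [-13.   -0.  205.1] q [-0.43   0.457  1.307 -0.     1.378 -0.792]
T [[-0.0, -0.354, 0.935], [0.0, 0.935, 0.354], [-1.0, 0.0, -0.0]]
shift mm [150.1   1.    0.2]
roll deg -0.12
roll deg 179.88
2.85 0.04247380034678853 [-1.76165675  0.53657691 -0.0036383 ]
371.64829954431775 322.4849000673901 241.19830560586408 [[0.935, 0.354, -0.0], [0.342, -0.901, 0.268], [0.095, -0.251, -0.963]] [ 0.54989231 -0.15233191  0.38365502]
```

View pics/w1.png

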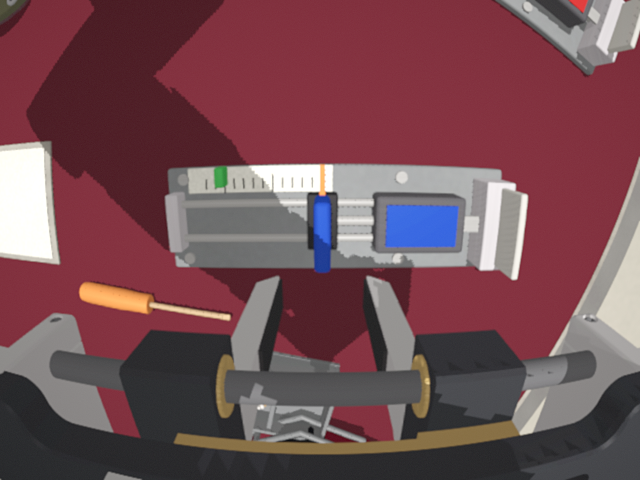

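In the wrist view the grip plate is at u≈322 and the fingers sit evenly either side of it. The pointer is at (322,180) and the green marker at (221,177). I'll descend and check the distance from this view as well.

```bash
cat > wr.py <<'E'
from mv import *
def ray(c,R,t,u,v,h):
    a=np.array([(u-c["cx"])/c["fx"],(v-c["cy"])/c["fy"]]); th=np.hypot(*a); s=np.sin(th)/max(th,1e-9)
    d=R.T@np.array([a[0]*s,a[1]*s,np.cos(th)]); o=-R.T@t; return o+d*(h-o[2])/d[2]
def wm(name=None,box=None):
    c,R,t=grab("wrist"); M=masks(c); out={}
    if name: cv2.imwrite(name,c["color"][:,:,::-1])
    for k,h in(("green",.033),("orange",.038),("blue",.095)):
        n,l,st,ce=cv2.connectedComponentsWithStats(M[k].astype(np.uint8))
        for i in range(1,n):
            if st[i,4]<15: continue
            uv=np.argwhere(l==i)[:,::-1]
            P=np.array([ray(c,R,t,u,v,h) for u,v in uv]); L=loc(P)
            if abs(np.median(L[:,1]))>70 or abs(np.median(L[:,0]))>170: continue
            lo,hi=np.percentile(L,[3,97],axis=0)
            print(k,st[i,4],ce[i].round(1),"local mean",L.mean(0).round(1),"range",lo.round(1)[:2],hi.round(1)[:2])
E
python3 -c "
from wr import *
wm()"
```

```text
green 214 [220.1 176.5] local mean [-111.8   44.8   33. ] range [-117.1   36. ] [-106.6   54. ]
blue 1249 [321.7 232.8] local mean [-13.4   3.7  95. ] range [-19.7 -26.4] [-6.9 31.4]
blue 2891 [420.8 225.7] local mean [67.8 10.  95. ] range [40.2 -6.4] [96.5 26.1]
```

Call:
servo_tool(motion=[5, 0, 0, 0, 15, 0, 0, 0, 30, 1, 0, 0, 48, 1, 0, 0, 66, 1, 0, 0, 84, 1, 0, 0, 100, 1, 0, 0, 114, 1, 0, 0, 126, 1, 0, 0, 136, 1, 0, 0, 144, 1, 0, 0, 149, 1, 0, 0, 150, 1, 0, 0])

```text
time_s: 4.58
ee_pos: [0.577, -0.2226, 0.0553]
eef_rot: [2.54, 1.571, 2.904]
force: [-0.9, -0.2, 0.9]
grip_width: 0.0425
```

```bash
python3 -c "
from wr import *
wm('pics/w2.png')
o=ctrl.get_obs(); print(o['time_s'],o['ee_pos'],o['force'])"
```

```text
green 728 [156.4 204.8] local mean [-109.8   45.6   33. ] range [-117.   36.] [-102.6   54.7]
orange 259 [320.2 224.9] local mean [-13.5  33.9  38. ] range [-16.4  25.5] [-10.9  48.3]
blue 4059 [319.8 306.8] local mean [-13.4  11.9  95. ] range [-19.7 -17.7] [-7.2 38.4]
blue 6755 [480.2 287.7] local mean [56.4 19.7 95. ] range [33.   5.2] [82.4 33.5]
4.625 [ 0.57709321 -0.22262843  0.05541269] [-0.14682138 -0.66032248  0.54008571]
```

View pics/w2.png

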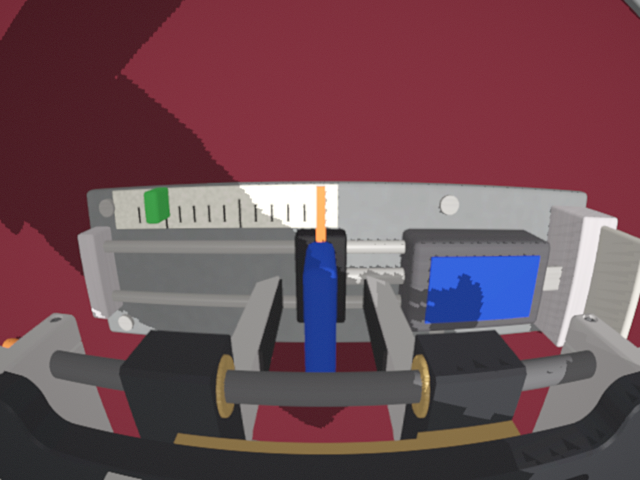

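The fingers straddle the plate with clearance, and the pointer is still home at (320,225). The green marker is at (156,205). Closing now.

Call:
servo_tool(motion=[0, 0, -1, 0, 0, 0, -1, 0, 0, 0, -1, 0, 0, 0, -1, 0, 0, 0, -1, 0, 0, 0, -1, 0], gripper=0, force=35)

```text
time_s: 5.38
ee_pos: [0.5761, -0.223, 0.0556]
eef_rot: [-2.96, 1.571, -2.597]
force: [-3.4, -0.4, 2.5]
grip_width: 0.0137
```

```bash
python3 -c "
from wr import *
wm('pics/w3.png'); to([.577,-.2237,.055])
o=ctrl.get_obs(); print(o['time_s'],o['ee_pos'],o['force'],o['grip_width'], 'f_ax',np.dot(o['force'][:2],ax))"
```

```text
green 731 [158.1 204.6] local mean [-109.8   45.5   33. ] range [-117.    36.3] [-102.7   54.7]
orange 311 [322.4 221.5] local mean [-13.4  35.7  38. ] range [-15.8  26. ] [-10.9  51.7]
blue 4052 [322.4 307.2] local mean [-13.4  11.4  95. ] range [-19.6 -18. ] [-7.1 38.2]
blue 6699 [481.7 287.3] local mean [56.2 19.7 95. ] range [32.8  5.1] [82.1 33.4]
pos [ 0.5761 -0.2231  0.0556] loc [-13.4   2.   55.6] q [-0.429  0.601  1.455 -0.     1.086 -0.792]
T [[-0.0, -0.355, 0.935], [-0.0, 0.935, 0.355], [-1.0, -0.0, -0.0]]
shift mm [ 0.6 -0.9  0.7]
roll deg -0.02
roll deg 179.98
5.425 [ 0.57605866 -0.22305398  0.05558692] [-2.91641437 -0.9441921   3.07735129] 0.013443167523639728 f_ax -3.0615206786278093
```

Gripped, at 13.5 mm opening. Pulling 92 mm first, then measuring.

Call:
servo_tool(motion=[0, 0, -1, 0, 0, 0, -4, 0, 0, 0, -9, 0, 0, 0, -15, 0, 0, 0, -21, 0, 0, 0, -27, 0, 0, 0, -33, 0, 0, 0, -39, 0, 0, 0, -45, 0, 0, 0, -51, 0, 0, 0, -57, 0, 0, 0, -63, 0, 0, 0, -69, 0, 0, 0, -75, 0, 0, 0, -81, 0, 0, 0, -86, 0, 0, 0, -89, 0, 0, 0, -91, 0, 0, 0, -92, 0, 0, 0, -92, 0])

```text
time_s: 7.92
ee_pos: [0.4905, -0.2556, 0.0556]
eef_rot: [-0.46, 1.569, -0.097]
force: [9.6, 1.7, 2.1]
grip_width: 0.0137
```

```bash
python3 -c "
from wr import *
wm('pics/w4.png'); to([.577,-.2237,.055])
o=ctrl.get_obs(); print(o['time_s'],o['ee_pos'],o['force'],o['grip_width'], 'f_ax',np.dot(o['force'][:2],ax))
for n in('top','scene'):
    c,R,t=grab(n); cv2.imwrite(f'pics/{n}4.png',c['color'][:,:,::-1])
    M=masks(c)
    for k in('green','orange'):
        uv=np.argwhere(M[k])[:,::-1]; L=loc(depthpts(c,R,t,uv)); L=L[(abs(L[:,0])<170)&(abs(L[:,1])<60)]
        if len(L): print(n,k,len(L),L.mean(0).round(1),np.percentile(L,[3,97],axis=0).round(1).tolist())
im=cv2.imread('pics/scene4.png')[120:270,170:330]; cv2.imwrite('pics/scene4c.png',cv2.resize(im,None,fx=5,fy=4))
"
```

```text
green 557 [305.4 202.7] local mean [-114.3   45.2   33. ] range [-118.3   36.1] [-110.1   55. ]
orange 204 [322.3 226.6] local mean [-105.    32.9   38. ] range [-107.4   25.4] [-102.5   45.9]
blue 4052 [322.5 307.1] local mean [-105.    11.5   95. ] range [-111.2  -18. ] [-98.7  38.3]
blue 3880 [595.8 281.2] local mean [32.6 19.6 95. ] range [9.4 5.2] [59.1 33.5]
pos [ 0.4905 -0.2556  0.0556] loc [-105.     1.9   55.6] q [-5.470e-01  4.750e-01  1.655e+00  1.000e-03  1.010e+00 -9.110e-01]
T [[0.001, -0.355, 0.935], [-0.0, 0.935, 0.355], [-1.0, -0.001, 0.001]]
shift mm [ 0.7 -0.9 92.2]
roll deg -0.02
roll deg 179.98
7.975 [ 0.4905217  -0.25564671  0.05559999] [8.12133404 1.97292652 2.19637406] 0.013706806367559436 f_ax 8.291903731852928
top green 56 [-113.7   46.3   30.8] [[-116.9, 37.3, 20.8], [-110.8, 54.4, 34.7]]
top orange 22 [-105.6   35.3   33.7] [[-109.2, 27.0, 12.6], [-103.4, 50.3, 41.1]]
scene green 65 [-110.7   45.9   22.8] [[-117.1, 36.6, 14.4], [-106.0, 55.0, 33.6]]
scene orange 27 [-104.2   32.2   37. ] [[-108.1, 16.2, 34.2], [-99.5, 53.0, 39.5]]
```

View pics/w4.png

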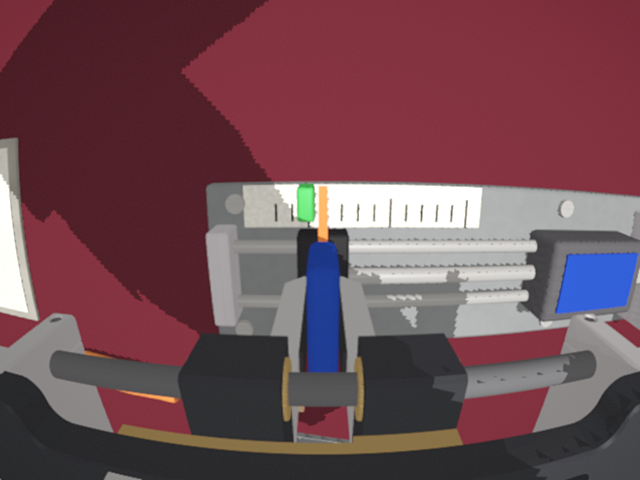

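View pics/scene4c.png

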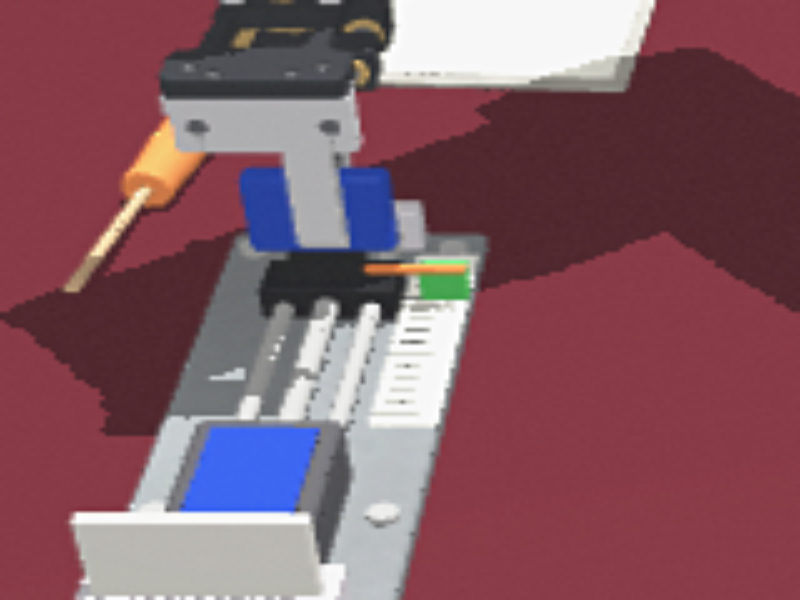

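The pointer is at u=322 and the marker at u=305, so about 7 to 9 mm remain. I'll go 7 mm more and look again.

Call:
servo_tool(motion=[0, 0, -2, 0, 0, 0, -4, 0, 0, 0, -6, 0, 0, 0, -7, 0, 0, 0, -7, 0])

```text
time_s: 8.7
ee_pos: [0.484, -0.2581, 0.0556]
eef_rot: [-0.456, 1.569, -0.092]
force: [9.4, 2.7, 1.8]
grip_width: 0.0138
```

```bash
python3 -c "
from wr import *
wm('pics/w5.png'); o=ctrl.get_obs(); print(o['time_s'],loc(np.array(o['ee_pos'])[None]),o['force'])
im=cv2.imread('pics/w5.png')[150:270,240:400]; cv2.imwrite('pics/w5c.png',cv2.resize(im,None,fx=5,fy=5,interpolation=cv2.INTER_NEAREST))
"
```

```text
green 249 [313.4 201.5] local mean [-116.8   45.9   33. ] range [-118.7   36.1] [-115.1   55.5]
orange 145 [322.4 230.1] local mean [-111.9   30.9   38. ] range [-114.3   25.4] [-109.4   42.4]
blue 4058 [322.5 307. ] local mean [-111.9   11.5   95. ] range [-118.1  -18. ] [-105.7   38.3]
blue 3671 [602.4 280.9] local mean [30.5 19.5 95. ] range [7.7 5.2] [56.8 33.5]
8.75 [[-111.89991551    1.95054614   55.55530687]] [9.44462299 2.19465    1.64569001]
```

View pics/w5c.png

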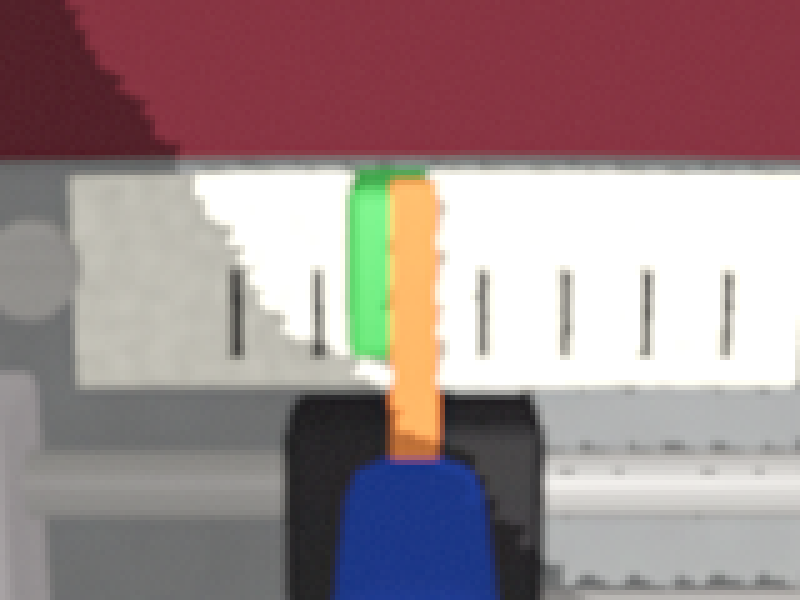

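The pointer spans crop x 388–441, centre 415. The marker's left edge is at 350 and its centre about 392, so roughly 2.5 mm is still missing.

Call:
servo_tool(motion=[0, 0, -1, 0, 0, 0, -2, 0, 0, 0, -2.4, 0, 0, 0, -2.4, 0])

```text
time_s: 9.25
ee_pos: [0.4818, -0.2589, 0.0556]
eef_rot: [-0.45, 1.569, -0.086]
force: [9.7, 2.6, 1.7]
grip_width: 0.0138
```

```bash
python3 -c "
from wr import *
wm('pics/w6.png'); o=ctrl.get_obs(); print(o['time_s'],loc(np.array(o['ee_pos'])[None]),o['force'])
im=cv2.imread('pics/w6.png')[150:270,240:400]; cv2.imwrite('pics/w6c.png',cv2.resize(im,None,fx=5,fy=5,interpolation=cv2.INTER_NEAREST))
b=cv2.imread('pics/w6.png').astype(int)
for v in(184,190,200,210,218): print(v,[tuple(b[v,u]) for u in range(308,336)])
" | sed 's/np.int64(\([0-9]*\))/\1/g'
```

```text
green 93 [316.  199.6] local mean [-117.7   46.9   33. ] range [-118.8   36.6] [-113.8   55.5]
green 34 [328.9 203.7] local mean [-110.7   44.6   33. ] range [-111.2   37.7] [-110.6   52.2]
orange 113 [322.7 233.7] local mean [-114.1   28.9   38. ] range [-116.6   25.4] [-111.7   36.4]
orange 15 [320.1 223.6] local mean [-115.5   34.6   38. ] range [-116.4   32.7] [-115.    36.6]
blue 4056 [322.5 307.1] local mean [-114.2   11.5   95. ] range [-120.5  -18. ] [-108.    38.3]
blue 3568 [604.3 281. ] local mean [29.7 19.4 95. ] range [7.2 5.2] [55.8 33.5]
9.3 [[-114.23555323    1.94865181   55.59517528]] [9.51192191 1.57651149 2.17880195]
184 [(225, 235, 237), (227, 238, 239), (226, 237, 239), (224, 233, 236), (218, 227, 229), (207, 218, 219), (166, 185, 174), (114, 158, 111), (91, 159, 81), (89, 166, 78), (91, 167, 85), (84, 164, 86), (81, 164, 85), (78, 163, 82), (82, 165, 82), (87, 166, 86), (88, 166, 86), (88, 166, 86), (89, 166, 86), (97, 164, 88), (120, 165, 111), (161, 185, 162), (204, 216, 212), (225, 235, 236), (225, 235, 237), (220, 231, 233), (221, 232, 234), (225, 236, 237)]
[... 1215 characters left out ...]
5), (108, 187, 255), (108, 188, 255), (108, 186, 255), (106, 185, 255), (95, 180, 242), (97, 197, 158), (105, 210, 90), (133, 202, 131), (201, 218, 214), (250, 255, 255), (255, 255, 255), (255, 255, 255), (255, 255, 255)]
218 [(162, 171, 174), (228, 240, 243), (255, 255, 255), (255, 255, 255), (255, 255, 255), (210, 237, 223), (139, 217, 138), (114, 225, 97), (122, 233, 106), (123, 230, 172), (113, 211, 244), (107, 190, 255), (106, 185, 255), (106, 186, 255), (107, 187, 255), (106, 186, 255), (106, 186, 255), (106, 186, 255), (106, 188, 255), (101, 195, 240), (94, 198, 153), (117, 203, 109), (187, 226, 193), (238, 254, 252), (255, 255, 255), (255, 255, 255), (255, 255, 255), (255, 255, 255)]
```

View pics/w6c.png

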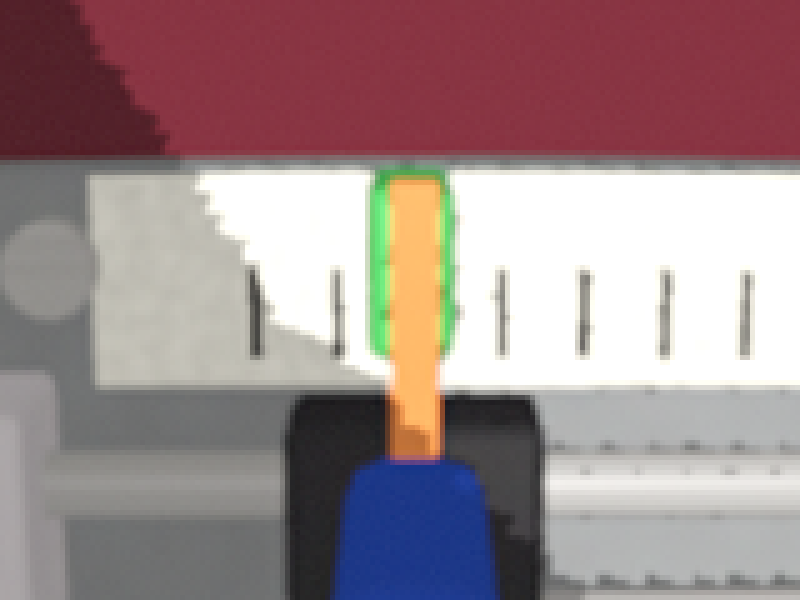

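The pointer is now over the marker, with a green sliver showing on both sides. Orange centre is 323.0 px and green centre 322.2 px, so it is within about 0.5 mm. I'll trim by 0.4 mm and hold.

Call:
servo_tool(motion=[0, 0, -0.4, 0, 0, 0, -0.4, 0, 0, 0, -0.4, 0, 0, 0, -0.4, 0, 0, 0, -0.4, 0, 0, 0, -0.4, 0, 0, 0, -0.4, 0, 0, 0, -0.4, 0, 0, 0, -0.4, 0, 0, 0, -0.4, 0, 0, 0, -0.4, 0, 0, 0, -0.4, 0, 0, 0, -0.4, 0, 0, 0, -0.4, 0, 0, 0, -0.4, 0, 0, 0, -0.4, 0, 0, 0, -0.4, 0, 0, 0, -0.4, 0])

```text
time_s: 11.55
ee_pos: [0.4815, -0.2591, 0.0556]
eef_rot: [-0.45, 1.569, -0.087]
force: [9.9, 2.4, 2.0]
grip_width: 0.0137
```

```bash
python3 -c "
from wr import *
wm('pics/w7.png'); o=ctrl.get_obs(); print(o['time_s'],loc(np.array(o['ee_pos'])[None]),o['force'])
b=cv2.imread('pics/w7.png').astype(int)
for v in(190,200,210): print(v,b[v,311:334,2].tolist())
"
```

```text
green 71 [315.7 202.5] local mean [-118.3   45.3   33. ] range [-118.7   36.6] [-117.5   55. ]
green 58 [329.  202.1] local mean [-111.    45.5   33. ] range [-111.7   36.5] [-110.4   55.5]
orange 116 [322.1 233.9] local mean [-114.8   28.8   38. ] range [-117.    25.4] [-112.1   34.4]
blue 4055 [322.5 307.1] local mean [-114.6   11.5   95. ] range [-120.9  -18. ] [-108.4   38.3]
blue 3555 [604.5 281. ] local mean [29.5 19.4 95. ] range [7.  5.2] [55.5 33.5]
11.6 [[-114.62285053    1.9314076    55.59606753]] [9.20103993 2.70337061 1.2813495 ]
190 [255, 255, 251, 189, 112, 106, 168, 246, 255, 255, 255, 255, 255, 255, 255, 255, 243, 157, 84, 115, 202, 255, 255]
200 [255, 255, 250, 185, 109, 108, 173, 246, 255, 255, 255, 255, 255, 255, 255, 255, 242, 155, 76, 121, 219, 255, 255]
210 [255, 255, 247, 181, 106, 102, 171, 245, 255, 255, 255, 255, 255, 255, 255, 255, 243, 166, 94, 112, 205, 255, 255]
```

Centred: equal green slivers on each side, held for about 2.2 s. Now guiding it home slowly.

Call:
servo_tool(motion=[0, 0, 1, 0, 0, 0, 3, 0, 0, 0, 6, 0, 0, 0, 9, 0, 0, 0, 13, 0, 0, 0, 17, 0, 0, 0, 21, 0, 0, 0, 25, 0, 0, 0, 29, 0, 0, 0, 33, 0, 0, 0, 37, 0, 0, 0, 41, 0, 0, 0, 45, 0, 0, 0, 49, 0, 0, 0, 53, 0, 0, 0, 57, 0, 0, 0, 61, 0, 0, 0, 65, 0, 0, 0, 68, 0, 0, 0, 70, 0])

```text
time_s: 14.1
ee_pos: [0.5466, -0.2342, 0.0556]
eef_rot: [-1.16, 1.571, -0.797]
force: [3.5, 1.8, 5.9]
grip_width: 0.014
```

Call:
servo_tool(motion=[0, 0, 3, 0, 0, 0, 6, 0, 0, 0, 9, 0, 0, 0, 12, 0, 0, 0, 15, 0, 0, 0, 18, 0, 0, 0, 21, 0, 0, 0, 24, 0, 0, 0, 26, 0, 0, 0, 28, 0, 0, 0, 29.5, 0, 0, 0, 30.5, 0, 0, 0, 31.2, 0, 0, 0, 31.8, 0, 0, 0, 31.8, 0, 0, 0, 31.8, 0])

```text
time_s: 16.1
ee_pos: [0.5759, -0.2231, 0.0556]
eef_rot: [3.044, 1.57, -2.876]
force: [1.1, 0.7, 5.5]
grip_width: 0.014
```

```bash
python3 -c "
from wr import *
wm('pics/w8.png'); o=ctrl.get_obs(); print(o['time_s'],loc(np.array(o['ee_pos'])[None]),o['force'],np.dot(o['force'][:2],ax))
"
```

```text
green 728 [158.4 204.6] local mean [-109.8   45.5   33. ] range [-117.    36.3] [-102.7   54.7]
orange 315 [322.3 221.2] local mean [-13.6  35.9  38. ] range [-16.  26.] [-11.1  52.7]
blue 4054 [322.4 307.3] local mean [-13.5  11.4  95. ] range [-19.8 -18. ] [-7.3 38.2]
blue 6703 [481.9 287.3] local mean [56.1 19.7 95. ] range [32.7  5.1] [82.1 33.4]
16.15 [[-13.55926408   1.97772655  55.58524404]] [0.86807184 1.72783645 7.10520833] 1.4259746808216063
```

It is about 0.15 mm short of home and the spring is still pulling +1.4 N. I'll press lightly to the stop.

Call:
servo_tool(motion=[0, 0, 0.3, 0, 0, 0, 0.6, 0, 0, 0, 0.8, 0, 0, 0, 0.8, 0, 0, 0, 0.8, 0])

```text
time_s: 16.77
ee_pos: [0.5761, -0.223, 0.0556]
eef_rot: [2.905, 1.569, -3.015]
force: [-4.7, -0.1, 9.5]
grip_width: 0.0138
```

```bash
python3 -c "
from wr import *
wm(); o=ctrl.get_obs(); print(o['time_s'],loc(np.array(o['ee_pos'])[None]),o['force'],np.dot(o['force'][:2],ax))
"
```

```text
green 727 [158.3 204.6] local mean [-109.8   45.5   33. ] range [-117.    36.3] [-102.7   54.7]
orange 315 [322.3 221.3] local mean [-13.4  35.8  38. ] range [-15.8  25.6] [-10.9  52.4]
blue 4042 [322.2 307.2] local mean [-13.4  11.4  95. ] range [-19.6 -18. ] [-7.1 38.2]
blue 6729 [481.7 287.4] local mean [56.3 19.6 95. ] range [32.9  5.1] [82.2 33.4]
16.825 [[-13.39705034   1.97706022  55.55839016]] [-3.76883398  0.22772772  8.57254249] -3.4412512802569837
```

It is on the stop, at the same position as at the start, with the axial force reversed. Releasing and rising.

Call:
servo_tool(motion=[0, 0, 0, 0, 0, 0, 0, 0, 0, 0, 0, 0, 0, 0, 0, 0, 0, 0, 0, 0, 0, 0, 0, 0], gripper=0.45)

```text
time_s: 17.58
ee_pos: [0.5769, -0.2227, 0.0554]
eef_rot: [2.986, 1.571, -2.934]
force: [0.2, -0.4, 0.6]
grip_width: 0.0421
```

Call:
servo_tool(motion=[-2, 0, 0, 0, -7, 0, 0, 0, -16, 0, 0, 0, -30, 0, 0, 0, -46, 0, 0, 0, -64, 0, 0, 0, -82, 0, 0, 0, -100, 0, 0, 0, -118, 0, 0, 0, -134, 0, 0, 0, -145, 0, 0, 0, -150, 0, 0, 0, -150, 0, 0, 0])

```text
time_s: 19.2
ee_pos: [0.5768, -0.2227, 0.2053]
eef_rot: [2.38, 1.571, 2.743]
force: [-0.2, 0.0, 0.3]
grip_width: 0.0423
```

```bash
python3 -c "
from wr import *
wm('pics/w9.png'); o=ctrl.get_obs(); print(o['time_s'],o['ee_pos'],o['force'],o['grip_width'])
c,R,t=grab('scene'); M=masks(c); cv2.imwrite('pics/scene9.png',c['color'][:,:,::-1])
for k in('green','orange','blue'):
    uv=np.argwhere(M[k])[:,::-1]; L=loc(depthpts(c,R,t,uv)); L=L[(L[:,0]<30)&(L[:,0]>-170)&(abs(L[:,1])<60)&(L[:,2]<110)]
    print(k,len(L),L.mean(0).round(1))
"
```

```text
green 213 [219.9 178.3] local mean [-111.9   44.9   33. ] range [-117.1   36.3] [-106.6   53.9]
blue 1255 [321.3 235. ] local mean [-13.4   3.9  95. ] range [-20.  -26.6] [-7.2 31.8]
blue 2828 [420.2 227.5] local mean [67.7 10.5 95. ] range [40.1 -6. ] [96.5 26.5]
19.25 [ 0.5767393  -0.22264875  0.20500201] [ 1.11775644 -1.07972646 -0.3091341 ] 0.04227019418065375
green 83 [-110.4   46.    24.6]
orange 46 [-11.6  34.2  37.1]
blue 675 [-7.6  1.7 76.7]
```

View pics/scene9.png

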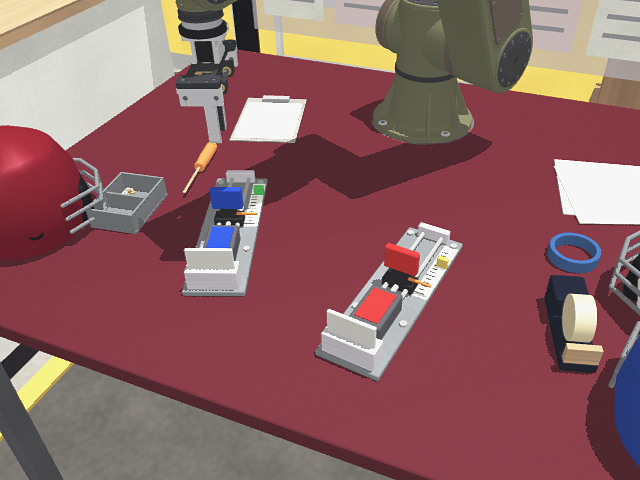

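The blue grip is home at (226,197) and the green marker is where it was at (258,190). The red gauge is untouched at (402,258), and the gripper is clear above.

```bash
python3 -c "
from station import ctrl
print(ctrl.hand_in(), ctrl.get_obs()['time_s'])"
```

```text
the job is handed in; nothing more can be done
the job is handed in; nothing more can be done
```

I pulled the blue grip out about 101 mm until its pointer was level with the green marker, and held it there for about 2.2 s. I then guided it home at about 32 mm/s or slower until it rested on its stop, released it, and raised the gripper clear. The job was handed in at about 19.3 s.

- **Level:** while it was held, the wrist view showed green slivers of near-equal width on both sides of the pointer, so it was within a few tenths of a millimetre.
- **After release:** the grip reads -13.4 mm along the gauge, the same as at the start, and the wrist force is near zero. The marker is unmoved to within the measuring error of about 0.3 mm. The red gauge was never touched and looks unchanged in the scene picture.
- **Disagreement:** the distance I measured before pulling was 98.5 to 99.3 mm, about 2 mm short of where the pointer was actually level. I used the close-up wrist view to set the final position.

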